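# Copied drives from dock to storage rack, order kept

## Task

The four drives in the black modules of the aluminium dock have finished copying. Move them into the empty grey storage rack in the same left-to-right order, because the job sheet lists them by position, one drive to each pocket. Keep each drive upright, lower it all the way into its pocket instead of dropping it, and let go.

Things in the scene. Friction and masses are not known exactly. Their poses are not given: they have to be found in the camera images.
- drive_a: Loose 2.5-inch plain bare-aluminium drive with a paper label on both faces, 100 mm high, 70 mm wide (its x), 15 mm thick (its y), faces flat, 0.14 to 0.28 kg. Stands upright on its connector edge in module_a at the start, axes as the dock's. Origin: centre of the underside; z up along the drive. Pinch its top part across the 15 mm.
- drive_b: Loose 2.5-inch steel drive with a round disc cover on both faces and a black rubber end cap, 103 mm high, 70 mm wide (its x), 15 mm thick (its y), faces flat, 0.14 to 0.28 kg. Stands upright on its connector edge in module_b at the start, axes as the dock's. Origin: centre of the underside; z up along the drive. Pinch its top part across the 15 mm.
- drive_c: Loose 2.5-inch drive in a near-black carrier with a row of small steel slots across its top end, 106 mm high, 70 mm wide (its x), 15 mm thick (its y), faces flat, 0.14 to 0.28 kg. Stands upright on its connector edge in module_c at the start, axes as the dock's. Origin: centre of the underside; z up along the drive. Pinch its top part across the 15 mm.
- drive_d: Loose 2.5-inch dark steel drive with a pale plastic latch block as its top 18 mm, 110 mm high, 70 mm wide (its x), 15 mm thick (its y), faces flat, 0.14 to 0.28 kg. Stands upright on its connector edge in module_d at the start, axes as the dock's. Origin: centre of the underside; z up along the drive. Pinch its top part across the 15 mm.
- module_a: Black dock module, fixed on the dock, holding drive_a at the start. It never moves, so its place along the dock keeps that drive's original position. The four modules look alike. Origin: centre of its underside, on the dock plate; axes as the dock's. Pocket floor 6 mm above the origin; pocket 77 mm (x) by 21 mm (y), 40 mm deep plus a 5 mm flared lip, no latch.
- module_b: Black dock module, fixed on the dock, holding drive_b at the start. It never moves, so its place along the dock keeps that drive's original position. The four modules look alike. Origin: centre of its underside, on the dock plate; axes as the dock's. Pocket floor 6 mm above the origin; pocket 77 mm (x) by 21 mm (y), 40 mm deep plus a 5 mm flared lip, no latch.
- module_c: Black dock module, fixed on the dock, holding drive_c at the start. It never moves, so its place along the dock keeps that drive's original position. The four modules look alike. Origin: centre of its underside, on the dock plate; axes as the dock's. Pocket floor 6 mm above the origin; pocket 77 mm (x) by 21 mm (y), 40 mm deep plus a 5 mm flared lip, no latch.
- module_d: Black dock module, fixed on the dock, holding drive_d at the start. It never moves, so its place along the dock keeps that drive's original position. The four modules look alike. Origin: centre of its underside, on the dock plate; axes as the dock's. Pocket floor 6 mm above the origin; pocket 77 mm (x) by 21 mm (y), 40 mm deep plus a 5 mm flared lip, no latch.
- dock: Copying dock: fixed aluminium plate 96 mm (x) by 266 mm (y), 10 mm thick, with the four modules in a row at y = +90, +30, -30, -90 mm, shuffled. Origin: centre of the underside, on the bench; y along the row to the robot's left (turned at most 0.18 rad), x away from the robot. Nearer or farther than the rack.
- rack: Storage rack, empty: fixed grey block 96 mm (x) by 266 mm (y), top deck 52 mm up. Four pockets at y = +90 (leftmost), +30, -30, -90 mm, x = 0, each 77 mm (x) by 21 mm (y), floor 16 mm above the origin, 40 mm deep plus a 5 mm lip flared 5 mm outward, no latch. Origin: centre of the underside, on the bench; y along the row to the robot's left (turned at most 0.18 rad), x away from the robot.

How it is judged (in metres and radians):
At the end, for the whole second after the job is handed in: Each drive stands in the rack pocket of the same place from the left as its starting module had in the dock: within 10 mm of the pocket centre along x and y of the rack, underside within 6 mm of the floor, upright to 0.25 rad, parallel to 0.3 rad, released, at rest (0.02 m/s, 1 rad/s) (((y of module_a in the frame of dock between 0.08 and 0.1 m and y of drive_a in the frame of rack between 0.08 and 0.1 m) or (y of module_a in the frame of dock between 0.02 and 0.04 m and y of drive_a in the frame of rack between 0.02 and 0.04 m) or (y of module_a in the frame of dock between -0.04 and -0.02 m and y of drive_a in the frame of rack between -0.04 and -0.02 m) or (y of module_a in the frame of dock between -0.1 and -0.08 m and y of drive_a in the frame of rack between -0.1 and -0.08 m)) and x of drive_a in the frame of rack between -0.01 and 0.01 m and z of each of drive_a, drive_b, drive_c, drive_d in the frame of rack below 0.022 m and angle between each of drive_a, drive_b, drive_c, drive_d's own z axis and vertical below 0.25 rad and angle between the y axis of each of drive_a, drive_b, drive_c, drive_d and the y axis of rack, either way round below 0.3 rad and linear speed of each of drive_a, drive_b, drive_c, drive_d below 0.02 m/s and angular speed of each of drive_a, drive_b, drive_c, drive_d below 1 rad/s and contact force between each of drive_a, drive_b, drive_c, drive_d and the fingers below 0.1 N and ((y of module_b in the frame of dock between 0.08 and 0.1 m and y of drive_b in the frame of rack between 0.08 and 0.1 m) or (y of module_b in the frame of dock between 0.02 and 0.04 m and y of drive_b in the frame of rack between 0.02 and 0.04 m) or (y of module_b in the frame of dock between -0.04 and -0.02 m and y of drive_b in the frame of rack between -0.04 and -0.02 m) or (y of module_b in the frame of dock between -0.1 and -0.08 m and y of drive_b in the frame of rack between -0.1 and -0.08 m)) and x of drive_b in the frame of rack between -0.01 and 0.01 m and ((y of module_c in the frame of dock between 0.08 and 0.1 m and y of drive_c in the frame of rack between 0.08 and 0.1 m) or (y of module_c in the frame of dock between 0.02 and 0.04 m and y of drive_c in the frame of rack between 0.02 and 0.04 m) or (y of module_c in the frame of dock between -0.04 and -0.02 m and y of drive_c in the frame of rack between -0.04 and -0.02 m) or (y of module_c in the frame of dock between -0.1 and -0.08 m and y of drive_c in the frame of rack between -0.1 and -0.08 m)) and x of drive_c in the frame of rack between -0.01 and 0.01 m and ((y of module_d in the frame of dock between 0.08 and 0.1 m and y of drive_d in the frame of rack between 0.08 and 0.1 m) or (y of module_d in the frame of dock between 0.02 and 0.04 m and y of drive_d in the frame of rack between 0.02 and 0.04 m) or (y of module_d in the frame of dock between -0.04 and -0.02 m and y of drive_d in the frame of rack between -0.04 and -0.02 m) or (y of module_d in the frame of dock between -0.1 and -0.08 m and y of drive_d in the frame of rack between -0.1 and -0.08 m)) and x of drive_d in the frame of rack between -0.01 and 0.01 m); the robot touches nothing.
It fails at once if a drive is dropped: it falls free, faster than 0.9 m/s ((linear speed of drive_a above 0.9 m/s and contact force between drive_a and the arm below 0.05 N and contact force between drive_a and the fingers below 0.05 N) or (linear speed of drive_b above 0.9 m/s and contact force between drive_b and the arm below 0.05 N and contact force between drive_b and the fingers below 0.05 N) or (linear speed of drive_c above 0.9 m/s and contact force between drive_c and the arm below 0.05 N and contact force between drive_c and the fingers below 0.05 N) or (linear speed of drive_d above 0.9 m/s and contact force between drive_d and the arm below 0.05 N and contact force between drive_d and the fingers below 0.05 N)).
It fails at once if a drive is tipped by more than 45 degrees (angle between any of drive_a, drive_b, drive_c, drive_d's own z axis and vertical above 0.79 rad).
It also fails if it takes over 96 s, if anything falls off the work surface, if the arm or the gripper's body presses on something with over 40 N, if the wrist force passes 120 N, or if a joint passes its speed limit or range.

## Robot

A 6-joint arm with a two-finger parallel gripper is mounted at the origin on the work surface. World frame = base frame: x ahead of the robot, y to its left, z up, the work surface at z = 0. Lengths are in mm, angles in rad, forces in N, time in s.
With the tool pointing down it reaches from about 350 to 875 mm from the base axis. Payload 4.2 kg.
Tool frame: the origin (TCP) lies midway between the tips of the shut fingers; the grasp point (between the pads) lies 19 mm behind it (manip.pinch_z is the distance from the TCP to the grasp point, in mm); z points along the fingers, y is the direction in which the jaws open and shut (so a half turn about z gives the same grasp; the last joint's range is limited). The gripper opens to 85 mm and grips with 20 to 120 N. Pads are 22 mm wide; open, the fingers measure 114 mm over their backs; the gripper's body (76 mm by 85 mm) begins 54 mm behind the grasp point. The pads swing forward as they close: fully open they stand 13 mm farther back than shut.
Start: joints at [-0.926, 0.385, 0.008, 0, -1.194, -0.259], TCP at [235.201, -579.033, 231.312] pointing down, gripper open.
Joint ranges: [-3.14, 3.14], [-1.21, 2.06], [-1.07, 1.41], [-3.16, 2.05], [-2.99, -0.16], [-3.1, 3.1]. Speed limits (rad/s): [2.79, 2.79, 3.14, 3.14, 3.14, 3.14].

## Interface

Orientations are given as a unit quaternion [w, x, y, z].
In Python, from bench import manip gives the robot as it stands. Calls block until the motion is done:
- manip.move_pose(position, orientation): joint-space move of the TCP to a pose.
- manip.servo_line(position, rate=150, rotation=None, max_force=None): straight line of the TCP; rotation=None keeps the orientation; rate is the mean speed in mm/s. With max_force (N) it stops when the force on the tool has changed by that much, and returns True; else False.
- manip.move_j(angles): joint-space move.
- manip.grip(opening): finger opening in mm; the grip force is fixed at half the most; returns when the fingers have stopped.
- manip.pause(seconds).
- manip.ik(position, orientation): joint angles nearest the present ones, or None.
- manip.get_image(name): name is "side" or "top" or "wrist"; returns (picture, depth): 400x640x3 uint8, blue, green, red; 400x640 float32, mm along the optical axis (not along the pixel's ray), 0 where there is no reading.
- manip.get_calibration(name): a dict with "intrinsics" (3x3 intrinsics, pixels), "k1" (the pictures are not rectified: a ray, as slopes to the right and down, at radius r is drawn at 1 + k1 r^2 times it, then the intrinsics apply), "eye" and "rotation" of the camera in the world; the wrist camera has in their place "hand_eye" (4x4, takes a point from camera to tool coordinates, whose origin is the TCP and whose axes are the flange's). Camera axes: x right, y down, z forward; pixel columns grow to the right and rows downward; lengths in mm; the calibration is good to about 2 mm. A picture is of the moment at which its call begins: read the wrist's pose just before it. get_calibration takes no time and is no camera call.
A pose or a line that the arm cannot do raises manip.Unreachable and nothing moves.
- manip.close_job(): hands the job in, once; it reports no verdict.
Readings, each from a call of its own:
- manip.read_time(): time.
- manip.read_qpos(): joint angles.
- manip.read_qvel(): joint speeds.
- manip.read_joint_efforts(): joint torques, N m.
- manip.read_tool_pos(): TCP position.
- manip.read_tool_rot(): TCP orientation.
- manip.read_ft_force(): force on the tool from outside, world axes, zero at the start.
- manip.read_moment(): the same for the moment, N m.
- manip.read_grip_width(): finger opening in mm.
Only numpy, scipy, OpenCV 4.12 (cv2) and the standard library are available. Lean on these libraries where they do the work, as an engineer would, in place of code of your own. Each camera call takes 0.05 s, during which the arm holds its last target. There are 200 camera calls.

## Working session

There is one attempt and no reset: what is moved stays moved. The work goes in short steps, each a Python script; the robot and the scene stay as the last script left them, time stands still between calls to the robot, and variables do not carry over. Pictures are saved under pics/ and viewed, about 12 in all and at most 16, crops included, and the job is handed in when it is done.

```bash
mkdir -p pics; ls
python3 - <<'E'
from bench import manip
import cv2,numpy as np
for n in("top","side"):
    p,d=manip.get_image(n);cv2.imwrite(f"pics/{n}0.png",p);np.save(f"pics/{n}0.npy",d)
    c=manip.get_calibration(n);print(n,c,(d>0).mean())
print(manip.get_calibration("wrist"),manip.read_tool_rot(),manip.read_time())
E
```

```text
pics
top {'intrinsics': array([[413.17428068,   0.        , 315.36145802],
       [  0.        , 413.17428068, 199.19524088],
       [  0.        ,   0.        ,   1.        ]]), 'k1': -0.05394731287301793, 'eye': array([506.20266438, -34.69435606, 686.61712682]), 'rotation': array([ 0.03684427, -0.70376125,  0.70913238, -0.02222342])} 0.99598828125
side {'intrinsics': array([[478.28046986,   0.        , 317.77878917],
       [  0.        , 478.28046986, 215.11083885],
       [  0.        ,   0.        ,   1.        ]]), 'k1': 0.04949478532212694, 'eye': array([156.08046022, 513.13144407, 529.86427461]), 'rotation': array([ 0.14307341, -0.28109404,  0.84934583, -0.42323492])} 0.9957109375
{'intrinsics': array([[307.33362366,   0.        , 319.3355824 ],
       [  0.        , 307.33362366, 195.16905325],
       [  0.        ,   0.        ,   1.        ]]), 'k1': -0.009508023877880648, 'hand_eye': array([[-8.86375141e-04, -9.62403453e-01, -2.71622547e-01,
         6.87494586e+01],
       [ 9.99999001e-01, -5.53877518e-04, -1.30077795e-03,
         4.92197003e-02],
       [ 1.10142757e-03, -2.71623428e-01,  9.62402982e-01,
        -1.42775946e+02],
       [ 0.00000000e+00,  0.00000000e+00,  0.00000000e+00,
         1.00000000e+00]])} [-2.10877345e-04 -1.91623612e-01  9.81468027e-01  9.26480577e-04] 0.1
```

View pics/top0.png

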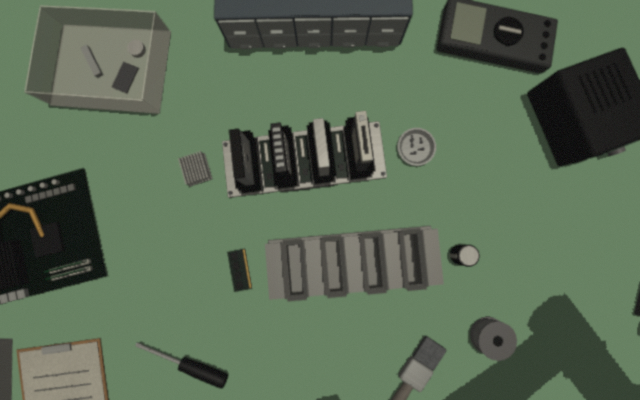

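View pics/side0.png

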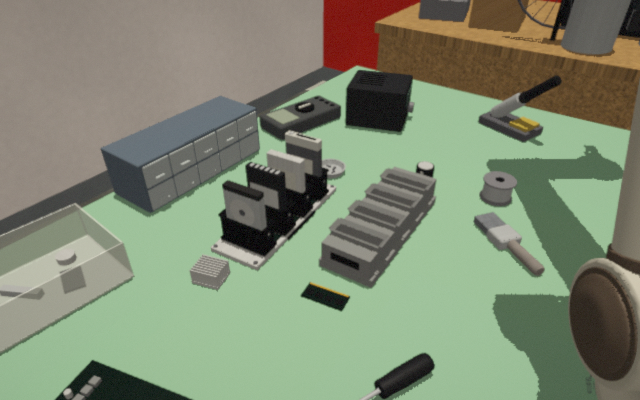

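The top picture shows the dock at about (305,158) and the empty rack at about (355,262). From the left, the drives are B (black cap), C (slots), A (plain) and D (pale latch). I'll get poses from depth.

```bash
cat > h.py <<'E'
from bench import manip
import numpy as np, cv2
from scipy.spatial.transform import Rotation as R
def q2R(q): return R.from_quat([q[1],q[2],q[3],q[0]]).as_matrix()
def cloud(name):
    """image and world points (400,640,3), nan where no depth"""
    if name=="wrist": tp,tr=manip.read_tool_pos(),q2R(manip.read_tool_rot())
    p,d=manip.get_image(name); c=manip.get_calibration(name)
    u,v=np.meshgrid(np.arange(640.),np.arange(400.))
    xy=cv2.undistortPoints(np.stack([u,v],-1).reshape(-1,1,2),c["intrinsics"],np.array([c["k1"],0,0,0.])).reshape(400,640,2)
    P=np.dstack([xy,np.ones_like(u)])*d[...,None]; P[d<=0]=np.nan
    if name=="wrist":
        H=c["hand_eye"]; P=(P@H[:3,:3].T+H[:3,3])@tr.T+tp
    else: P=P@q2R(c["rotation"]).T+c["eye"]
    return p,P
def rect(P,m):
    """min-area rectangle of masked points: centre, long-axis angle rel. to +y, sizes"""
    k,lab,st,_=cv2.connectedComponentsWithStats(cv2.morphologyEx(m.astype(np.uint8),cv2.MORPH_OPEN,np.ones((2,2))))
    out=[]
    for i in range(1,k):
        if st[i,4]<60: continue
        q=P[lab==i]; r=cv2.minAreaRect(q[:,:2].astype(np.float32))
        b=cv2.boxPoints(r); e=b[1]-b[0]; f=b[2]-b[1]
        L=e if np.hypot(*e)>np.hypot(*f) else f
        out.append((np.round(r[0],1),round(float(np.arctan2(L[1],L[0])),3),np.round(sorted(r[1]),1),round(float(np.median(q[:,2])),1),st[i].tolist()))
    return out
E
python3 - <<'E'
from h import *
p,P=cloud("top"); x,y,z=np.moveaxis(P,-1,0)
roi=np.zeros((400,640),bool);roi[105:310,200:450]=1
bench=np.nanmedian(z[200:220,200:450]);print("bench z",bench)
for n,lo,hi in(("low",4,20),("deck",42,75),("drives",105,140),("mod",20,140)):
    print(n);[print(" ",r) for r in rect(P,roi&(z>lo)&(z<hi))]
E
```

```text
bench z 0.2461648835892447
low
  (array([630.2,  -3.7]), -1.444, array([ 94.6, 266.8]), nan, [223, 123, 165, 76, 4133])
  (array([ 651.8, -190.3]), -0.72, array([47.1, 68.8]), nan, [399, 129, 38, 38, 791])
  (array([616.4, 161.5]), -0.107, array([17.8, 48.9]), 5.3, [201, 154, 11, 30, 93])
  (array([ 508.7, -140.5]), -1.49, array([ 5.1, 43.7]), 16.9, [380, 229, 25, 6, 79])
  (array([503.6, -78.1]), -1.495, array([ 5. , 32.9]), 17.0, [342, 233, 21, 5, 74])
  (array([ 466.4, -173.9]), 0.03, array([14.3, 73.6]), nan, [406, 235, 12, 48, 393])
  (array([498.6, -14.6]), -1.494, array([ 5. , 34.3]), 17.2, [301, 237, 22, 5, 73])
  (array([ 461.7, -112. ]), 0.079, array([16.3, 73.5]), 16.4, [366, 238, 15, 48, 514])
  (array([456.6, -50.4]), 0.084, array([19.5, 73.4]), 16.3, [327, 242, 17, 48, 613])
  (array([451.9,   9.4]), 0.082, array([21.2, 73.6]), 16.3, [289, 245, 15, 48, 538])
  (array([429.6, 107. ]), 0.257, array([13.8, 33.7]), 4.9, [232, 271, 12, 21, 115])
deck
  (array([640.4, -93.4]), 0.227, array([42. , 90.2]), nan, [346, 118, 31, 60, 562])
  (array([640.5, -33.5]), 0.194, array([ 3
[... 452 characters left out ...]
19, 17, 51, 535])
  (array([642.4,  33.5]), 0.195, array([ 13.4, 103.7]), nan, [271, 123, 18, 52, 589])
  (array([634.7,  91.4]), 0.166, array([ 14.7, 100.7]), nan, [230, 129, 17, 51, 616])
mod
  (array([651.7, -94.6]), 0.123, array([ 43.6, 112.1]), nan, [346, 112, 31, 67, 1474])
  (array([642.8, -32.3]), 0.201, array([ 37.6, 108.5]), nan, [308, 119, 30, 64, 1357])
  (array([636.4,  30.1]), 0.348, array([ 32.7, 114.1]), nan, [269, 123, 30, 65, 1427])
  (array([627.9,  86.3]), -0.033, array([ 44.9, 109.1]), nan, [230, 129, 31, 64, 1532])
  (array([615., 162.]), -0.098, array([11.9, 39.4]), 22.3, [201, 156, 7, 25, 78])
  (array([nan, nan]), nan, array([0., 0.]), nan, [266, 229, 179, 73, 8086])
```

```bash
cat >> h.py <<'E'
def quat(yaw):
    q=(R.from_euler("z",yaw)*R.from_euler("y",np.pi)).as_quat(); return np.array([q[3],q[0],q[1],q[2]])
def clean(P,m): return m&np.isfinite(P).all(-1)
E
python3 - <<'E'
from h import *
print(manip.ik([560,-40,290],quat(0.1)))
t=manip.read_time();manip.move_pose([560,-40,290],quat(0.1));print("t",manip.read_time()-t)
p,P=cloud("wrist");cv2.imwrite("pics/w1.png",p);np.savez("pics/w1.npz",P=P)
x,y,z=np.moveaxis(P,-1,0)
roi=(y>-200)&(y<165)&(x>380)&(x<740)
for n,lo,hi in(("floor",12,22),("plate",5,15),("rack",42,75),("drives",108,135)):
    print(n);[print(" ",r) for r in rect(P,clean(P,roi&(z>lo)&(z<hi)))]
E
```

```text
[ 0.21731503  0.24006265 -0.05237711  0.         -1.27835657 -1.68811135]
t 2.2583
floor
  (array([ 468.1, -168.4]), 0.079, array([23.3, 77.7]), nan, [217, 47, 12, 66, 570])
  (array([ 464.5, -109.2]), 0.195, array([18.5, 77.8]), nan, [266, 49, 14, 65, 839])
  (array([458.9, -47.5]), 0.087, array([18.7, 77.7]), nan, [314, 49, 18, 66, 1089])
  (array([454.1,  14.8]), 0.091, array([14.3, 76.3]), nan, [364, 51, 17, 65, 825])
  (array([ 514.9, -141.5]), -1.404, array([ 3.6, 45.6]), nan, [233, 117, 25, 4, 90])
  (array([508.7, -76.6]), -1.47, array([ 4.6, 36.2]), 15.6, [284, 118, 26, 4, 95])
  (array([502.8,  -9.7]), -1.469, array([ 5.9, 35.1]), 15.4, [334, 119, 26, 4, 94])
  (array([630.2,  15.8]), -0.224, array([ 36.5, 102.3]), 17.2, [351, 183, 27, 61, 270])
  (array([623.2,  77.1]), -0.196, array([ 36.3, 101.9]), 17.2, [392, 182, 29, 61, 333])
  (array([640.5, -76.2]), 0.44, array([ 33.4, 101.9]), nan, [266, 184, 29, 60, 267])
  (array([596.7, -34.5]), -1.431, array([12.6, 35.6]), nan, [309, 184, 26, 9, 102])
  (array([ 656.3, -166.5]), -0.105, array([17.9, 60.7]), 13.0, [221, 197, 14,
[... 423 characters left out ...]
 [192, 33, 223, 90, 13642])
  (array([643.3,  37.2]), 0.128, array([ 46.8, 124.3]), nan, [355, 189, 30, 69, 895])
  (array([605.9,  86.2]), 0.614, array([ 77.5, 184.4]), nan, [399, 188, 34, 70, 1061])
  (array([656.7, -82.1]), 0.242, array([ 33.9, 125. ]), nan, [260, 191, 32, 69, 880])
  (array([651.4, -24.8]), 0.163, array([ 36.1, 126.3]), nan, [308, 190, 29, 69, 1034])
drives
  (array([663.1,  43.5]), 0.318, array([ 19.9, 147. ]), nan, [368, 211, 18, 63, 954])
  (array([598.6,  89.6]), 0.829, array([ 38.1, 201.4]), nan, [421, 211, 20, 39, 601])
  (array([nan, nan]), nan, array([0., 0.]), nan, [259, 213, 20, 64, 992])
  (array([nan, nan]), nan, array([0., 0.]), nan, [316, 212, 14, 60, 796])
```

View pics/w1.png

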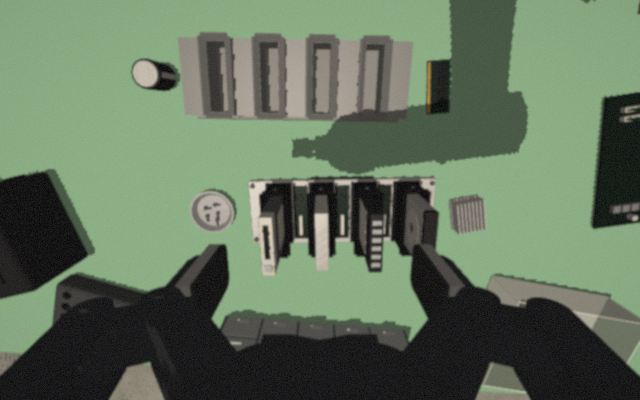

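The wrist picture shows the rack slots at about (215–375, 75) and the drive tops at about (270–425, 240), undisturbed. Depth edges are noisy, so I'll make the midpoints robust and compare the two cameras.

```bash
cat >> h.py <<'E'
def mid(P,m,yaw,pc=2):
    """robust midpoint and size of masked points along axes turned by yaw"""
    m=cv2.medianBlur(clean(P,m).astype(np.uint8),3).astype(bool)
    q=P[clean(P,m)]; A=np.array([[np.cos(yaw),np.sin(yaw)],[-np.sin(yaw),np.cos(yaw)]])
    s=q[:,:2]@A.T; lo,hi=np.percentile(s,[pc,100-pc],axis=0)
    return A.T@((lo+hi)/2),hi-lo,np.median(q[:,2]),len(q)
E
python3 - <<'E'
from h import *
Pw=np.load("pics/w1.npz")["P"]; _,Pt=cloud("top")
np.set_printoptions(precision=1,suppress=True)
tops=[119,122,116,126]  # B C A D
for n,P in(("wrist",Pw),("top",Pt)):
    x,y,z=np.moveaxis(P,-1,0)
    print(n,"bench",np.nanmedian(z[(abs(x-560)<12)&(abs(y)<100)]))
    roi=(y>-215)&(y<80)&(x>395)&(x<535)
    # rack deck yaw: narrowest rectangle across yaw
    m=roi&(z>44)&(z<75)
    w=[(mid(P,m,a,1)[1][0],a) for a in np.arange(-.02,.2,.004)]; yr=min(w)[1]
    print(" rack",yr,*mid(P,m,yr,1)); print(" rims",*mid(P,roi&(z>57)&(z<75),yr,1))
    m=(y>-160)&(y<150)&(x>565)&(x<700)&(z>5)&(z<14)
    w=[(mid(P,m,a,1)[1][0],a) for a in np.arange(-.02,.2,.004)]; yd=min(w)[1]
    print(" plate",yd,*mid(P,m,yd,1))
    for k,t in zip((90,30,-30,-90),tops):
        c=np.array([630,-3])+k*np.array([-np.sin(.12),np.cos(.12)])
        r=(abs(x-c[0])<55)&(abs(y-c[1])<20)
        print("  drive",k,*mid(P,r&(abs(z-t)<5),.12,3), "exp",c)
E
```

```text
wrist bench 358.3038562835812
 rack 0.08 [460.9 -78.9] [ 89.6 262.4] 53.07203451033794 14385
 rims [460.9 -78.8] [ 91.8 215.1] 60.71818880198934 5280
 plate 0.132 [629.6  -2.1] [ 95.2 262.8] 11.072052000643225 3715
  drive 90 [605.5  86. ] [37.2 14.3] 118.95547318090539 521 exp [619.2  86.4]
  drive 30 [627.4  28.2] [66.8 14.3] 122.34930636870396 841 exp [626.4  26.8]
  drive -30 [634.1 -31. ] [66.5 14.2] 116.14176902409093 788 exp [633.6 -32.8]
  drive -90 [640.7 -90.5] [65.8 14.2] 126.39507911984253 851 exp [640.8 -92.4]
top bench 0.12010587269850248
 rack 0.08 [460.3 -78.9] [ 88.3 261.6] 53.35464563310046 7650
 rims [460.2 -78.7] [ 90.5 214.5] 60.65827097618711 2766Traceback (most recent call last):
  File "<stdin>", line 14, in <module>
  File "h.py", line 34, in mid
    s=q[:,:2]@A.T; lo,hi=np.percentile(s,[pc,100-pc],axis=0)
                         ~~~~~~~~~~~~~^^^^^^^^^^^^^^^^^^^^^^
    return _quantile_unchecked(
        a, q, axis, out, overwrite_input, method, keepdims, weights)
    return _ureduce(a,
                    func=_quantile_ureduce_func,
    ...<5 lines>...
                    overwrite_input=overwrite_input,
                    method=method)
    r = func(a, **kwargs)
    result = _quantile(arr,
                       quantiles=q,
    ...<2 lines>...
                       out=out,
                       weights=wgt)
    slices_having_nans = np.isnan(arr[-1, ...])
                                  ~~~^^^^^^^^^
IndexError: index -1 is out of bounds for axis 0 with size 0
```

```bash
cat >> h.py <<'E'
RACK=np.array([460.6,-78.8]); YR=.08; YD=.122
PICK={90:(619.5,86.8,119),30:(627.4,28.2,122),-30:(634.1,-31.,116),-90:(640.7,-90.5,126)}
UP=218
def pick(k):
    x,y,t=PICK[k]; z=t-37
    manip.servo_line([x,y,UP],300,quat(YD)); manip.grip(40)
    print("pick stop",manip.servo_line([x,y,z],150,max_force=15),manip.read_tool_pos())
    manip.grip(0); print("width",manip.read_grip_width())
    manip.servo_line([x,y,UP],120); print("lifted width",manip.read_grip_width(),manip.read_ft_force())
def over(k):
    c=RACK+k*np.array([-np.sin(YR),np.cos(YR)]); manip.servo_line([*c,UP],250,quat(YR)); return c
def place(k,c):
    z=PICK[k][2]-37
    s1=manip.servo_line([*c,z+48],200); f0=manip.read_ft_force()
    s=manip.servo_line([*c,z-1],60,max_force=12); print("place stop",s,manip.read_tool_pos(),"want z",z,manip.read_ft_force()-f0)
E
python3 - <<'E'
from h import *
np.set_printoptions(precision=1,suppress=True)
pick(-90); c=over(-90); print(manip.read_time())
p,P=cloud("wrist");cv2.imwrite("pics/w2.png",p)
p,P=cloud("side");cv2.imwrite("pics/s2.png",p[100:330,150:550])
E
```

```text
pick stop False [641.5 -90.5  90.1]
width 14.732473402341363
lifted width 14.295543823161747 [-0.7  0.  -1.8]
7.05
```

View pics/w2.png

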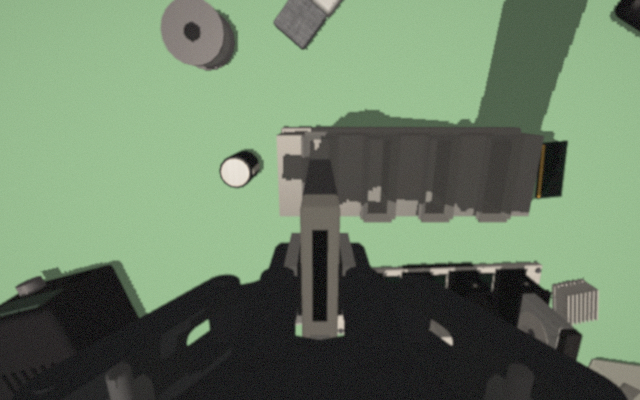

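View pics/s2.png

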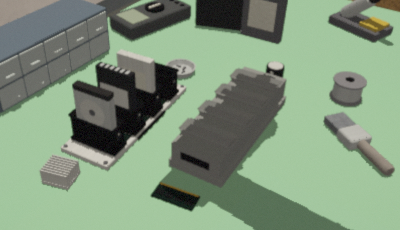

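D is held upright between the fingers at about (320,270), over the rack's right-hand pocket. I'll lower it under force guard.

Run:
```python
from h import *
np.set_printoptions(precision=1,suppress=True)
c=RACK-90*np.array([-np.sin(YR),np.cos(YR)]); place(-90,c)
p,P=cloud("wrist");cv2.imwrite("pics/w3.png",p)
p,P=cloud("side");cv2.imwrite("pics/s3.png",p[100:330,150:550])
print(manip.read_time())
```

```text
place stop True [ 467.  -168.7   90.3] want z 89 [-0.9 -0.8  6.2]
8.55
```

View pics/w3.png

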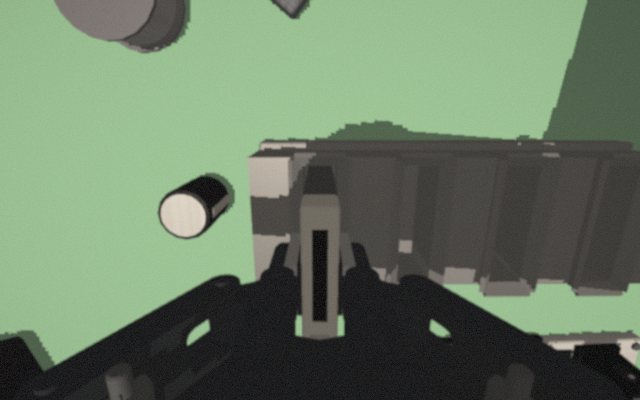

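D stopped at z 90.3, against 90.1 when it was picked up, so it is on the floor. I'll release it, check it, and do the next one.

```bash
cat >> h.py <<'E'
def release(): 
    manip.grip(36); x,y,_=manip.read_tool_pos(); manip.servo_line([x,y,UP],200)
def check(k):
    _,P=cloud("top"); x,y,z=np.moveaxis(P,-1,0); t=PICK[k][2]
    c=RACK+k*np.array([-np.sin(YR),np.cos(YR)]); m=(abs(x-c[0])<50)&(abs(y-c[1])<20)&(abs(z-t)<6)
    r=mid(P,m,YR,3) if clean(P,m).sum()>30 else "occluded"; print("check",k,r,"want",c,t)
E
python3 - <<'E'
from h import *
np.set_printoptions(precision=1,suppress=True)
release(); pick(-30); check(-90); c=over(-30); place(-30,c)
print(manip.read_grip_width(),manip.read_time())
p,P=cloud("wrist");cv2.imwrite("pics/w4.png",p)
E
```

```text
pick stop False [634.9 -31.   80.1]
width 14.502359894139847
lifted width 14.299885238344991 [ 0.6 -0.2 -2.7]
check -90 (array([ 466.4, -168. ]), array([64.7, 14.4]), np.float64(126.38272113994793), 612) want [ 467.8 -168.5] 126
place stop True [ 462.1 -108.9   80.2] want z 79 [-1.9 -0.5  4.9]
14.128330266302042 15.8
```

View pics/w4.png

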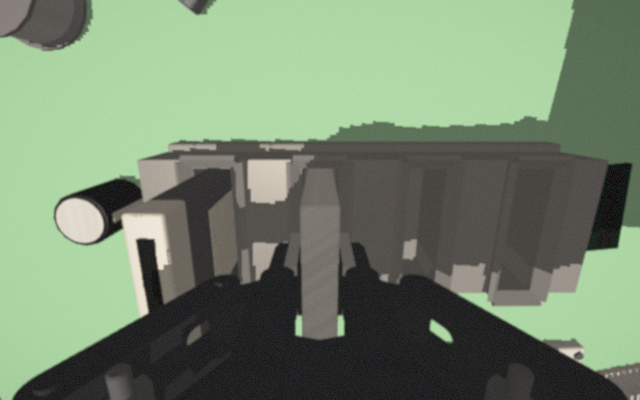

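D stands within 2 mm of its pocket centre at full depth. A is seated upright in the next pocket, at about (320,260). Next are C and B.

Run:
```python
from h import *
np.set_printoptions(precision=1,suppress=True)
release(); pick(30); check(-30); c=over(30); place(30,c)
w=manip.read_grip_width(); z=manip.read_tool_pos()[2]
assert w>12 and abs(z-86.2)<3,(w,z)
release()
# close look at drive B's top before grasping it
_,P=cloud("wrist"); x,y,z=np.moveaxis(P,-1,0)
manip.servo_line([560,87,UP+60],300,quat(YD)); p,P=cloud("wrist"); x,y,z=np.moveaxis(P,-1,0)
print("B",mid(P,(abs(x-619)<50)&(abs(y-87)<25)&(abs(z-119)<5),YD,3)); check(30)
cv2.imwrite("pics/w5.png",p); print(manip.read_time())
```

```text
pick stop False [628.2  28.3  86.1]
width 14.372720773434223
lifted width 14.510487473073116 [ 0.4  0.  -1.3]
check -30 (array([ 461.8, -109.2]), array([64.3, 14.4]), np.float64(116.19936204064942), 580) want [ 463.  -108.7] 116
place stop True [457.5 -49.1  86.3] want z 85 [-2.5  0.9  6.5]
B (array([620.3,  88.3]), array([66.5, 13.9]), np.float64(119.21727345205039), 887)
check 30 (array([456.7, -49.4]), array([64.6, 14.1]), np.float64(122.27175527119618), 568) want [458.2 -48.9] 122
25.0667
```

View pics/w5.png

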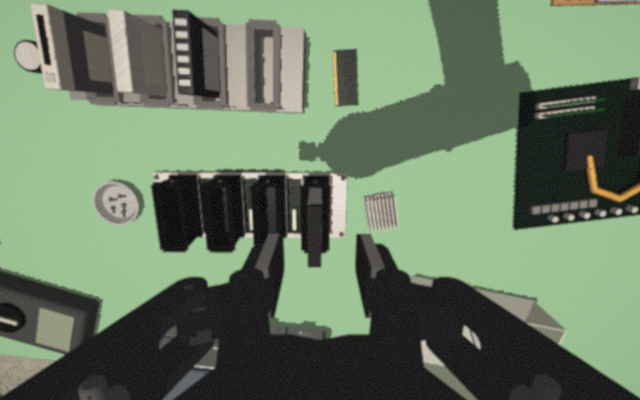

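The picture shows D, A and C in the rack at about (45–195, 55). B is alone in its module at (315,215), and its left pocket in the rack, at (262,65), is still empty.

```bash
sed -i 's/90:(619.5,86.8,119)/90:(620.3,88.,119)/' h.py
python3 - <<'E'
from h import *
np.set_printoptions(precision=1,suppress=True)
pick(90); c=over(90); place(90,c)
w=manip.read_grip_width(); z=manip.read_tool_pos()[2]
assert w>12 and abs(z-83.2)<3,(w,z)
release(); manip.servo_line([620,-20,UP+60],300)
for k in(90,30,-30,-90): check(k)
p,P=cloud("wrist");cv2.imwrite("pics/w6.png",p)
p,P=cloud("side");cv2.imwrite("pics/s6.png",p); print(manip.read_time())
E
```

```text
pick stop False [621.1  88.3  83.1]
width 14.741499096789736
lifted width 14.472773587315265 [ 0.5 -0.8 -2.9]
place stop True [452.7  10.7  83.2] want z 82 [-2.  -0.5  5.3]
check 90 (array([452.3,  10.1]), array([64.4, 14.4]), np.float64(119.11474933991434), 570) want [453.4  10.9] 119
check 30 (array([456.7, -49.4]), array([64.7, 14.1]), np.float64(122.37873982174449), 567) want [458.2 -48.9] 122
check -30 (array([ 461.6, -109.3]), array([64.6, 14.3]), np.float64(116.1696393181254), 573) want [ 463.  -108.7] 116
check -90 (array([ 466.4, -168. ]), array([64.4, 14.6]), np.float64(126.3074511247014), 621) want [ 467.8 -168.5] 126
32.8417
```

View pics/s6.png

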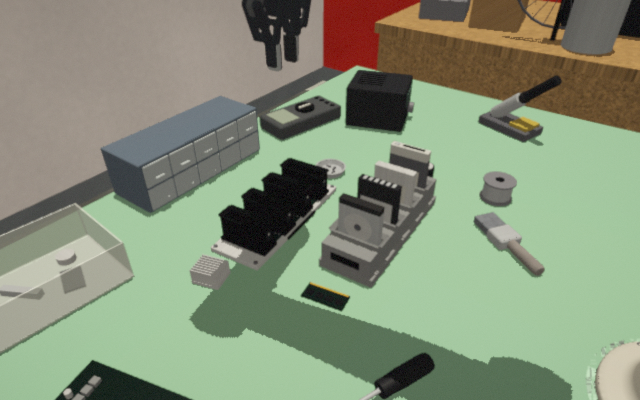

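The side view shows all four drives upright in the rack in the order B, C, A, D (x 340–430, y 145–240). The dock is empty and the gripper is clear. I'll hand the job in.

```bash
python3 -c "
from bench import manip
manip.close_job()"
```

```text
the job is handed in; nothing more can be done
```

All four drives are now in the grey rack in the same left-to-right order they had in the dock: B, C, A, D. Each was lowered to its pocket floor under force guard and then released. I handed the job in just after 33 s of robot time.

- **Position:** the last top-camera check put every drive within 2 mm of its pocket centre in x and y. All four read 0.5–1.5 mm nearer the robot than the pocket centres I had measured, well inside the 10 mm limit.
- **Depth and posture:** the drive tops were within 0.4 mm of their expected seated heights, and the side view showed all four upright with the gripper clear.
- **Disagreement:** dock yaw came out between 0.11 and 0.13 rad depending on the measurement. I used 0.122 and it made no difference to the grasps.
- **Not measured:** I did not take a separate reading of drive speed or finger contact at the end. The drives had not moved between successive checks.

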